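Stop the shaker and leave the bottle cap cracked open for venting

ROBOT

A 6-joint arm with a two-finger parallel gripper is mounted at the origin on the work surface. World frame = base frame: x ahead of the robot, y to its left, z up, the work surface at z = 0. Lengths are in m, angles in rad, forces in N, time in s.
With the tool pointing down it reaches from about 0.3 to 0.775 m from the base axis. Payload 14.6 kg.
Tool frame: the origin (TCP) lies at the centre of the arm's flange, where the gripper is bolted on; the fingertips stand 199 mm ahead of it and the grasp point (between the pads) lies ctrl.tcp_to_grasp ahead of it (ctrl.tcp_to_grasp is the distance from the TCP to the grasp point, in m); z points along the fingers, y is the line along which they close (so a half turn about z gives the same grasp; the last joint's range is limited). The gripper opens to 94 mm and grips with 3 to 60 N. Pads are 16 mm wide; open, the fingers measure 119 mm over their backs; the gripper's body (75 mm by 177 mm) begins 78 mm behind the grasp point.
Start: joints at [-1.383, 0.3, 1.521, -0, 1.321, -0.067], TCP at [0.139, -0.532, 0.405] pointing down, gripper open.
Joint ranges: [-3.03, 3.03], [-0.79, 2.21], [0.23, 2.52], [-1.04, 4.18], [0, 3.07], [-2.55, 2.55]. Speed limits (rad/s): [2.22, 2.22, 2.57, 3.14, 3.14, 3.14].

INTERFACE

Orientations are given as [roll, pitch, yaw] about the fixed x, y, z axes, in that order (R = Rz(yaw) Ry(pitch) Rx(roll)).
In Python, from station import ctrl gives the robot as it stands. The module is installed in compiled form; this text tells all that it offers.
- The arm moves only by the shell command python3 -m jog 'ROWS' [OPENING] [FORCE]. ROWS is JSON, a list of rows, each a list of 6 numbers: the shift along the tool's x, y, z in cm, then the turn, a rotation vector about the tool's x, y, z in rad. In form: [[tx, ty, tz, ax, ay, az], ...]. A call has 1 to 8 rows; each row is the pose to reach, as a shift and turn from the pose commanded when the call began, along the tool's axes at that moment; what a row does not reach only later rows make up. A row lasts 1/10 s, in which the tool goes at most 50 mm and 8.59 degrees, less where a joint would pass 70% of its speed; a pose out of reach is approached as far as the arm can. A call with a gripper value outside its range is refused whole. OPENING is the opening in per cent of the stroke, from 0 (shut) to 100 (fully open), set as the call begins (- or left out, the last holds). The fingers move at their own pace and stop on an object; FORCE is the grip in N (left out, the last holds). Time passes only in rows, so rows that repeat a pose let the fingers close. It gives the time, the measured TCP pose, the force, the opening and the grip force at its end, in the units of the state.
- ctrl.get_obs(): the state, without advancing time (a new reading comes with each control period).
- ctrl.camera(name): name is "scene" or "top" or "wrist"; returns a dict with "img" (400x640x3 uint8, blue, green, red), "intrinsics" (3x3 intrinsics, pixels), "R" (3x3) and "t" (3): a world point X has camera coordinates R X + t. Camera axes: x right, y down, z forward; pixel columns grow to the right and rows downward; lengths in m; the calibration is good to about 2 mm. A picture is of the moment at which its call begins. There is no depth.
- ctrl.hand_in(): hands the job in; it is judged then, once.
The state is a dict: "time_s": time; "qpos": joint angles; "joint_vel": joint speeds; "tau": joint torques, N m; "ee_pos": TCP position; "eef_rot": TCP orientation; "force": force on the tool from outside, world axes, zero at the start; "moment": the same for the moment, N m; "grip_width": finger opening in m; "grip_force": force on a finger pad.
Only numpy, scipy, OpenCV 4.12 (cv2) and the standard library are available. Lean on these libraries where they do the work, as an engineer would, in place of code of your own. Each camera call takes 0.05 s, during which the arm holds its last target. There are 200 camera calls.

TASK

Stop the shaker on its control pod: press the white unlock key all the way down and release it, then do the same with the red stop key; do not press the green start key. Then screw the blue cap of the clamped amber bottle down (clockwise) until it bottoms out on its thread, back it off a quarter turn so that the bottle can vent, and finish still gripping the cap there, without letting go. Leave the other glassware and the tape where they are.

Things in the scene. Friction and masses are not known exactly. Their poses are not given: they have to be found in the camera images.
- unlock_top (a point): centre of the top face of the white unlock key: a round spring push key, 26 mm across, standing 18 mm above the pod's top in a dark steel collar 42 mm across and 12 mm high. It is pressed straight down, 6 mm travel, about 1.5 N at the start and 5 N fully down, and springs back. The three keys stand in a row, 50 mm apart, on the pod; which key is where in the row varies
- stop_top (a point): centre of the top face of the red stop key, made like the unlock key
- start_top (a point): centre of the top face of the green start key, made like the unlock key; not to be pressed
- unlock (a joint): travel of the white key in m: 0 up, 0.006 fully down
- stop (a joint): travel of the red key in m: 0 up, 0.006 fully down
- start (a joint): travel of the green key in m: 0 up, 0.006 fully down
- pod: grey control pod fixed to the bench, 85 x 170 x 39 mm; origin under its centre; the keys stand in a row along its y axis, at its y = -50, 0 and 50 mm, their tops 57 mm above the bench
- shaker: white orbital shaker fixed to the bench, 220 x 220 mm and 104 mm high up to its aluminium platform; origin under its centre, z up. In the middle of the platform a steel clamp holds an amber glass bottle, 70 mm across with a yellow label, its axis on the shaker's z axis; its shoulder narrows from 70 mm across at 195 mm above the bench to 36 mm at 218 mm, the neck under the cap is 37 mm across. Bottle and clamp do not move or turn
- cap: blue ribbed screw cap of the amber bottle, round, 46 mm across under its fine 0.6 mm ribs, and 30 mm high, with a white bar on its top and side. Origin at the centre of its lower rim, on the bottle's axis, z up, 227 mm above the bench when fully home and up to 2.5 mm higher when backed off; the white bar points along the cap's -x, and when the cap is fully home the cap's x axis is turned 4.0 rad clockwise, seen from above, from the shaker's x axis
- cap_grip (a point): point on the cap's axis 17 mm above its lower rim, a good height for the middle of the finger pads; about 244 mm above the bench
- thread (a joint): turn of the cap on its thread in rad: grows clockwise from above (tightening), 0 just started, 4.0 fully home, a hard stop; at the start the cap lies at 0.3 to 2.2. Right-handed thread, lead 4 mm a turn (0.64 mm a rad, down when tightening). It turns against about 0.12 N m of friction, stays where it is left, and stops dead at 4.0, where the torque rises steeply
- red_bottle: bystander: dark bottle with a red cap, 72 mm across, 170 mm high; origin under its centre
- dish: bystander: open glass dish, 84 mm across, 16 mm high; origin under its centre
- beaker: bystander: small glass beaker, 60 mm across, 75 mm high; origin under its centre
- tape: bystander: roll of blue tape lying flat, 70 mm across, 24 mm high; origin under its centre

How it is judged:
On the way, in this order (a step that is already met when the one before it is completed fails the run):
1. the white unlock key is pressed down, the red key up (value of joint unlock above 0.0042 m and value of joint stop below 0.002 m), for 0.05 s.
2. with the white key up again, the red stop key is pressed down (value of joint stop above 0.0042 m and value of joint unlock below 0.002 m), for 0.05 s.
3. the cap is screwed down until it bottoms out, gripped by the fingers (value of joint thread above 3.93 rad and contact force between the fingers and cap above 2 N), for 0.1 s.
At the end, for the whole second after the job is handed in: the cap stands still a quarter turn (90 degrees, within 20) back from its hard stop, the fingers still grip it with more than 2 N, both keys are up again, and the four bystanders are within 30 mm of where they stood (value of joint thread between 2.079 and 2.779 rad and velocity of joint thread between -0.05 and 0.05 rad/s and contact force between the fingers and cap above 2 N and value of joint each of unlock, stop below 0.002 m and distance of each of red_bottle, dish, beaker, tape from where it was at the start of the episode below 0.03 m); the arm keeps its last pose, push and grip.
It fails at once if the green start key is pressed (value of joint start above 0.002 m).
It fails at once if the red-capped bottle is pushed away or tipped (distance of red_bottle from where it was at the start of the episode above 0.03 m or angle between red_bottle's own z axis and vertical above 0.3 rad).
It fails at once if the glass dish is pushed away or tipped (distance of dish from where it was at the start of the episode above 0.03 m or angle between dish's own z axis and vertical above 0.3 rad).
It fails at once if the beaker is pushed away or tipped (distance of beaker from where it was at the start of the episode above 0.03 m or angle between beaker's own z axis and vertical above 0.3 rad).
It fails at once if the roll of tape is pushed away or tipped (distance of tape from where it was at the start of the episode above 0.03 m or angle between tape's own z axis and vertical above 0.3 rad).
It also fails if it takes over 72 s, if anything falls off the work surface, if the arm or the gripper's body presses on something with over 40 N, if the wrist force passes 120 N, or if a joint passes its speed limit or range.

## Working session

There is one attempt and no reset: what is moved stays moved. The work goes in short steps, Python scripts to look and compute and a shell command to move; the robot and the scene stay as the last step left them, time stands still between calls to the robot, and variables do not carry over. Pictures are saved under pics/ and viewed, at most 10 in all, crops included, and the job is handed in when it is done.

```bash
mkdir -p pics; python3 - <<'E'
from station import ctrl
import cv2,numpy as np
o=ctrl.get_obs();print(o['ee_pos'],o['eef_rot'],o['grip_width'],ctrl.tcp_to_grasp,o['time_s'])
for n in("scene","top"):
    c=ctrl.camera(n);cv2.imwrite(f"pics/{n}0.png",c["img"]);np.savez(f"{n}0.npz",**c);print(n,c["intrinsics"][0],c["R"].round(3).tolist(),c["t"].round(3))
E
```

```text
[ 0.13861786 -0.5322123   0.40409388] [-3.14046603e+00 -4.87024849e-05  2.54814695e-01] 0.09436762533913225 0.1804 0.0
scene [446.85145153   0.         317.07474526] [[-0.522, 0.853, -0.002], [0.465, 0.283, -0.839], [-0.715, -0.439, -0.545]] [ 0.265 -0.14   1.998]
top [441.07629869   0.         321.96274436] [[-0.007, -1.0, -0.014], [-0.994, 0.009, -0.112], [0.113, 0.013, -0.994]] [0.032 0.581 1.334]
```

View pics/top0.png

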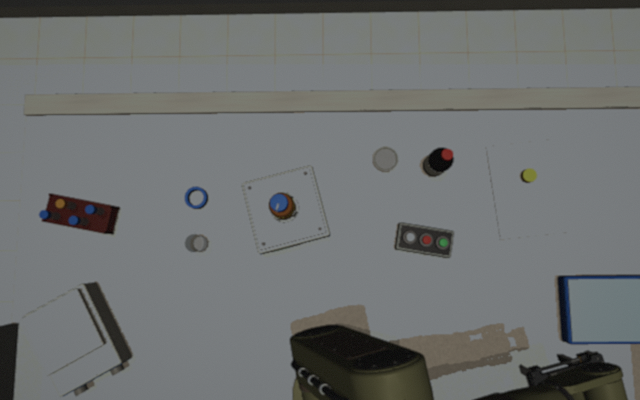

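View pics/scene0.png

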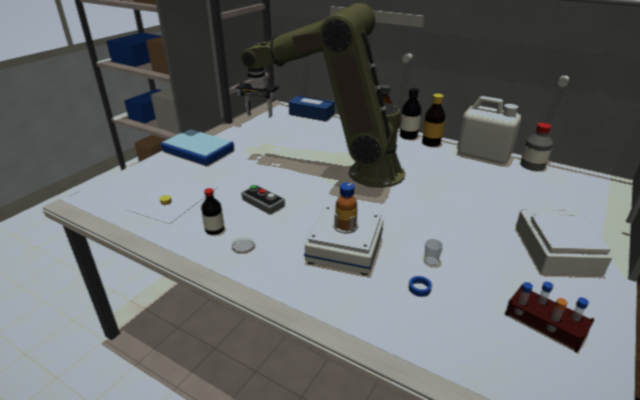

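The top view shows the white, red and green keys at (410,238), (427,240) and (443,243), the blue cap at (280,203), and platform corners near (243,183), (312,166), (328,235) and (261,251). The dish and red-capped bottle stand beyond the pod, the beaker and tape left of the shaker.

```bash
cat >h.py <<'E'
import numpy as np,cv2
def ray(c,p,z):
    K,R,t=c["intrinsics"],c["R"],c["t"]
    d=R.T@np.linalg.inv(K)@np.array([p[0],p[1],1.]);C=-R.T@t
    return C+d*(z-C[2])/d[2]
def blobs(c,lo,hi,roi,amin=10):
    x0,y0,x1,y1=roi
    m=cv2.inRange(cv2.cvtColor(c["img"],cv2.COLOR_BGR2HSV)[y0:y1,x0:x1],lo,hi)
    n,l,s,ce=cv2.connectedComponentsWithStats(m)
    return [(ce[i]+[x0,y0],int(s[i,4])) for i in range(1,n) if s[i,4]>=amin]
E
python3 - <<'E'
from h import *
c=dict(np.load("top0.npz"))
print("red",[(p,a,ray(c,p,.057).round(4)) for p,a in blobs(c,(0,120,60),(8,255,255),(395,220,455,258))])
print("grn",[(p,a,ray(c,p,.057).round(4)) for p,a in blobs(c,(40,80,50),(85,255,255),(395,220,455,258))])
print("wht",[(p,a,ray(c,p,.057).round(4)) for p,a in blobs(c,(0,0,115),(180,60,255),(400,228,420,248))])
print("cap",[(p,a,ray(c,p,.259).round(4)) for p,a in blobs(c,(100,120,50),(125,255,255),(260,185,300,220))])
P=[ray(c,p,.104) for p in((243,183),(312,166),(328,235),(261,251))];print(np.mean(P,0),np.round(P,3))
i=c["img"]
cv2.imwrite("pics/z.png",np.hstack([cv2.resize(i[160:260,235:335],(400,400),interpolation=2),cv2.resize(i[195:295,375:475],(400,400),interpolation=2)])*1)
E
```

```text
red [(array([426.25      , 239.44642857]), 56, array([ 0.4591, -0.2852,  0.057 ]))]
grn [(array([442.80701754, 242.31578947]), 57, array([ 0.4502, -0.3344,  0.057 ]))]
wht [(array([410.        , 236.75609756]), 41, array([ 0.4676, -0.2367,  0.057 ]))]
cap [(array([278.90686275, 201.85784314]), 204, array([0.5541, 0.1362, 0.259 ]))]
[0.55186828 0.13263982 0.104     ] [[0.629 0.26  0.104]
 [0.678 0.056 0.104]
 [0.473 0.01  0.104]
 [0.428 0.205 0.104]]
```

View pics/z.png

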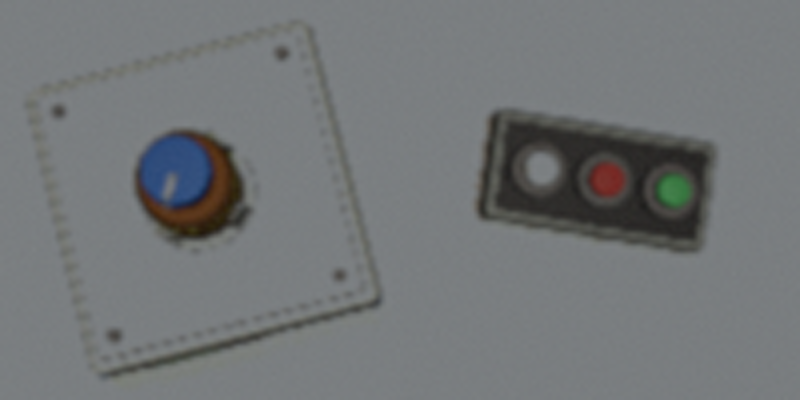

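```bash
cat >>h.py <<'E'
from scipy.spatial.transform import Rotation as Ro
def shift(o,target):
    return (Ro.from_euler('xyz',o["eef_rot"]).inv().apply(np.array(target)-o["ee_pos"])*100).round(2)
E
python3 -c "
from h import *
from station import ctrl
o=ctrl.get_obs();print(shift(o,(.4676,-.2367,.30)))"
python3 -m jog '[[39.3,-20.3,10.4,0,0,0],[39.3,-20.3,10.4,0,0,0],[39.3,-20.3,10.4,0,0,0],[39.3,-20.3,10.4,0,0,0],[39.3,-20.3,10.4,0,0,0],[39.3,-20.3,10.4,0,0,0],[39.3,-20.3,10.4,0,0,0],[39.3,-20.3,10.4,0,0,0]]' 0 20
```

```text
[ 39.29 -20.29  10.44]
time_s: 0.9
ee_pos: [0.4295, -0.2705, 0.3126]
eef_rot: [-3.142, 0.0, 0.255]
force: [0.9, -1.7, 0.4]
grip_width: 0.0332
grip_force: 0.0
```

```bash
python3 -m jog '[[6,0,0,0,0,0],[0,0,0,0,0,0],[0,0,0,0,0,0]]' | head -0
python3 -c "
from h import *
from station import ctrl
o=ctrl.get_obs();print(o['ee_pos'],o['grip_width'],shift(o,(.4676,-.2367,.27)))
c=ctrl.camera('wrist');cv2.imwrite('pics/w1.png',c['img'])"
```

```text
[ 0.42737918 -0.27142881  0.31082344] 0.009221152391036986 [ 4.79 -2.32  4.07]Exception ignored on flushing sys.stdout:
BrokenPipeError: [Errno 32] Broken pipe
```

View pics/w1.png

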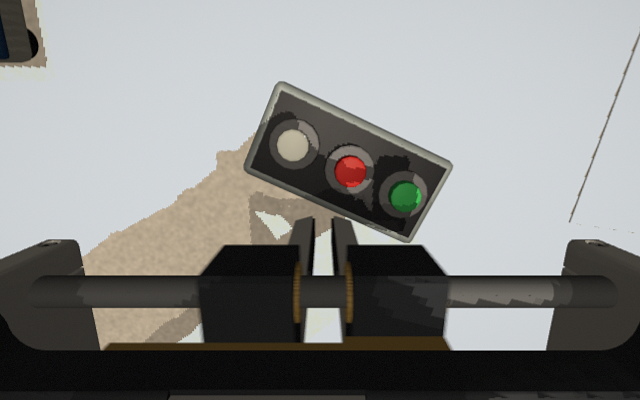

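The wrist view shows the white key at (293,145), red at (351,171) and green at (406,197), with the nearly shut fingers short of the row. I'll refine the key positions from it.

```bash
python3 -c "
from h import *
from station import ctrl
o=ctrl.get_obs();c=ctrl.camera('wrist')
for n,lo,hi in(('red',(0,120,60),(8,255,255)),('grn',(40,80,50),(85,255,255)),('wht',(10,10,140),(40,90,255))):
  for p,a in blobs(c,lo,hi,(272,122,440,240),200):
    q=ray(c,p,.057);print(n,p.round(),a,q.round(4),shift(o,(q[0],q[1],.27)))
"
```

```text
red [348. 172.] 783 [ 0.4607 -0.2848  0.057 ] [2.85 2.09 4.19]
grn [403. 197.] 752 [ 0.4521 -0.3345  0.057 ] [0.77 6.68 4.19]
wht [393. 142.] 376 [ 0.4923 -0.3129  0.057 ] [5.2  5.61 4.18]
wht [291. 146.] 736 [ 0.469  -0.2352  0.057 ] [ 4.91 -2.5   4.2 ]
wht [295. 212.] 1391 [ 0.4166 -0.2512  0.057 ] [-0.57 -2.27  4.21]
```

```bash
python3 -m jog '[[4.9,-2.45,2.5,0,0,0],[4.9,-2.45,4.2,0,0,0],[4.9,-2.45,4.2,0,0,0],[4.9,-2.45,4.2,0,0,0],[4.9,-2.45,4.2,0,0,0]]'
python3 -c "
from h import *
from station import ctrl
o=ctrl.get_obs();print(shift(o,(.469,-.2355,.257)))"
python3 -m jog '[[0,0,0.5,0,0,0],[0,0,1.0,0,0,0],[0,0,1.2,0,0,0],[0,0,1.2,0,0,0],[0,0,1.2,0,0,0]]'
```

```text
time_s: 1.8
ee_pos: [0.4694, -0.2367, 0.2723]
eef_rot: [3.14, -0.001, 0.254]
force: [-0.4, -0.2, 0.1]
grip_width: 0.0004
grip_force: 0.0
[-0.01 -0.13  1.53]
time_s: 2.3
ee_pos: [0.4696, -0.2362, 0.2592]
eef_rot: [3.141, 0.0, 0.255]
force: [-1.2, -1.8, 3.0]
grip_width: 0.0004
grip_force: 1.0
```

```bash
python3 -m jog '[[0,0,0.3,0,0,0],[0,0,0.6,0,0,0],[0,0,0.8,0,0,0],[0,0,0.8,0,0,0],[0,0,0.8,0,0,0]]'
python3 -m jog '[[0,0,0.1,0,0,0],[0,0,0.1,0,0,0],[0,0,0.1,0,0,0]]'
```

```text
time_s: 2.8
ee_pos: [0.4698, -0.2361, 0.2538]
eef_rot: [3.14, -0.001, 0.255]
force: [-14.1, 5.9, 37.9]
grip_width: 0.0003
grip_force: 19.2
time_s: 3.1
ee_pos: [0.4698, -0.2361, 0.2536]
eef_rot: [3.14, -0.001, 0.255]
force: [-17.9, 7.3, 48.5]
grip_width: 0.0004
grip_force: 24.2
```

White bottomed out (force rise after about 5.6 mm). Release, and go over to red.

```bash
python3 -m jog '[[0,0,-1,0,0,0],[0,0,-2.2,0,0,0],[0,0,-2.2,0,0,0],[0,0,-2.2,0,0,0]]'
python3 -c "
from h import *
from station import ctrl
o=ctrl.get_obs();print(o['ee_pos'],o['force'].round(1),shift(o,(.4607,-.2852,.275)))
c=ctrl.camera('wrist');cv2.imwrite('pics/w2.png',c['img'][100:300,200:500])"
```

```text
time_s: 3.5
ee_pos: [0.4696, -0.236, 0.2718]
eef_rot: [-3.141, 0.0, 0.255]
force: [-0.2, -0.6, -0.5]
grip_width: 0.0006
grip_force: 0.0
[ 0.46956398 -0.23595097  0.27177293] [-0.2 -0.6 -0.5] [-2.1   4.54 -0.32]
```

View pics/w2.png

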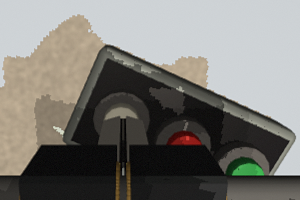

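The crop shows the shut fingertips centred over the white key, near (123,115), with red next to it. So on to the red key.

```bash
python3 -m jog '[[-2.1,4.55,-0.3,0,0,0],[-2.1,4.55,-0.3,0,0,0],[-2.1,4.55,-0.3,0,0,0],[-2.1,4.55,-0.3,0,0,0]]'
python3 -m jog '[[0,0,1.2,0,0,0],[0,0,1.6,0,0,0],[0,0,1.9,0,0,0],[0,0,2.1,0,0,0],[0,0,2.2,0,0,0],[0,0,2.2,0,0,0]]'
```

```text
time_s: 3.95
ee_pos: [0.4608, -0.2848, 0.2745]
eef_rot: [-3.141, 0.001, 0.255]
force: [-0.6, 1.0, -0.5]
grip_width: 0.0005
grip_force: 0.0
time_s: 4.55
ee_pos: [0.4609, -0.2849, 0.2542]
eef_rot: [-3.141, -0.0, 0.255]
force: [-5.8, 9.0, 17.4]
grip_width: 0.0009
grip_force: 9.2
```

```bash
python3 -m jog '[[0,0,0.1,0,0,0],[0,0,0.1,0,0,0],[0,0,0.1,0,0,0]]'
python3 -m jog '[[0,0,-3,0,0,0],[0,0,-8,0,0,0],[0,0,-13,0,0,0],[0,0,-18,0,0,0],[0,0,-21,0,0,0],[0,0,-21,0,0,0],[0,0,-21,0,0,0],[0,0,-21,0,0,0]]' 100 
python3 -c "
from h import *
from station import ctrl
o=ctrl.get_obs();print(o['qpos'].round(3),o['joint_vel'].round(2),shift(o,(.552,.134,.46)))"
```

```text
time_s: 4.85
ee_pos: [0.4609, -0.2849, 0.254]
eef_rot: [-3.141, -0.0, 0.255]
force: [-9.7, 11.9, 29.5]
grip_width: 0.0006
grip_force: 14.1
time_s: 5.65
ee_pos: [0.4608, -0.2854, 0.4605]
eef_rot: [-3.14, 0.002, 0.255]
force: [0.5, -0.2, -1.0]
grip_width: 0.0607
grip_force: 0.0
[-0.622  0.245  1.46  -0.     1.438  0.694] [ 0.  0. -0.  0.  0.  0.] [ 19.4  -38.29   0.08]
```

```bash
python3 -m jog '[[11,-38.3,-4,0,0,0],[11,-38.3,-4,0,0,0],[11,-38.3,-4,0,0,0],[11,-38.3,-4,0,0,0],[11,-38.3,-4,0,0,0],[11,-38.3,-4,0,0,0],[11,-38.3,-4,0,0,0],[11,-38.3,-4,0,0,0]]'
python3 -m jog '[[0,0,0,0,0,0],[0,0,0,0,0,0],[0,0,0,0,0,0]]'
python3 -c "
from h import *
from station import ctrl
o=ctrl.get_obs();c=ctrl.camera('wrist');cv2.imwrite('pics/w3.png',c['img']);np.savez('w3.npz',**c)
print(o['qpos'].round(3),o['grip_width'],shift(o,(.552,.134,.5)))
for p,a in blobs(c,(100,120,40),(125,255,255),(0,0,640,400),300):
    q=ray(c,p,.2585);print(p.round(),a,q.round(4),shift(o,(q[0],q[1],.5)))"
```

```text
time_s: 6.45
ee_pos: [0.4704, 0.1146, 0.501]
eef_rot: [-3.141, 0.002, 0.255]
force: [-0.2, -0.3, 0.4]
grip_width: 0.0939
grip_force: 0.0
time_s: 6.75
ee_pos: [0.4709, 0.1117, 0.5011]
eef_rot: [3.142, 0.002, 0.254]
force: [-0.4, 0.1, 0.3]
grip_width: 0.0944
grip_force: 0.0
[ 0.157  0.092  1.546 -0.     1.505  1.474] 0.09442808279568674 [ 8.41 -0.12  0.1 ]
[130.  24.] 988 [0.5663 0.272  0.2585] [ 13.26 -13.12   0.09]
[316.  91.] 3046 [0.5563 0.138  0.2585] [ 8.94 -0.4   0.1 ]
```

View pics/w3.png

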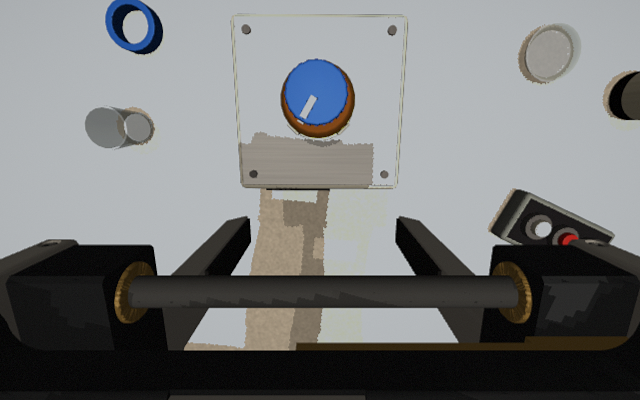

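The wrist view shows the cap's top centred near (317,92), with its bar toward (300,120). The platform screws are at (246,29), (392,30), (384,174) and (253,174), so the shaker looks nearly square to the tool.

```bash
python3 - <<'E'
from h import *
from station import ctrl
o=ctrl.get_obs();c=dict(np.load('w3.npz'))
S=np.array([ray(c,p,.105) for p in((246,29),(392,30),(384,174),(253,174))])
print(S.mean(0),np.degrees(np.arctan2(*(S[0]-S[3])[1::-1])),np.degrees(np.arctan2(*(S[0]-S[1])[1::-1])))
h=cv2.cvtColor(c['img'],cv2.COLOR_BGR2HSV)[50:130,270:365]
b=cv2.inRange(h,(100,120,150),(125,255,255));pts=cv2.findNonZero(b)
hull=cv2.convexHull(pts);e=cv2.fitEllipse(hull);print(e,np.percentile(h[...,2][b>0],[5,50,95]))
w=cv2.inRange(h,(0,0,150),(180,70,255));k=cv2.erode(cv2.drawContours(np.zeros_like(b),[hull],-1,255,-1),np.ones((3,3)))
P=cv2.findNonZero(w&k)[:,0]+[270,50];print(len(P),P.mean(0))
vx,vy,_,_=cv2.fitLine(P,2,0,.01,.01).ravel();m=P.mean(0);s=np.sign(vy)
A=ray(c,m,.2585);B=ray(c,m+5*s*np.array([vx,vy]),.2585)
print("bar dir deg",np.degrees(np.arctan2(*(B-A)[1::-1])),shift(o,(*S.mean(0)[:2],.5)))
E
```

```text
[0.55521999 0.13772633 0.105     ] 14.109167158793243 104.19890552928467
((45.68660354614258, 41.43513870239258), (60.967864990234375, 64.10157775878906), 179.400390625) [171.05 183.   186.  ]
166 [307.77108434 106.35542169]
bar dir deg 164.33229920605203 [ 8.82 -0.43  0.13]
```

```bash
python3 -m jog '[[4.5,-0.2,0,0,0,-0.15],[8.9,-0.43,0,0,0,-0.3],[8.9,-0.43,0,0,0,-0.45],[8.9,-0.43,0,0,0,-0.6],[8.9,-0.43,0,0,0,-0.75],[8.9,-0.43,0,0,0,-0.9],[8.9,-0.43,0,0,0,-1.05],[8.9,-0.43,0,0,0,-1.2]]' 100 30
python3 -m jog '[[0,0,0,0,0,-0.15],[0,0,0,0,0,-0.3],[0,0,0,0,0,-0.45],[0,0,0,0,0,-0.6],[0,0,0,0,0,-0.75],[0,0,0,0,0,-0.9],[0,0,0,0,0,-1.05],[0,0,0,0,0,-1.2]]'
python3 -m jog '[[0,0,0,0,0,-0.15],[0,0,0,0,0,-0.3],[0,0,0,0,0,-0.45],[0,0,0,0,0,-0.6],[0,0,0,0,0,-0.75],[0,0,0,0,0,-0.9],[0,0,0,0,0,-1.05],[0,0,0,0,0,-1.2]]'
python3 -m jog '[[0,0,0,0,0,0],[0,0,0,0,0,0]]'
python3 -c "
from h import *
from station import ctrl
o=ctrl.get_obs();c=ctrl.camera('wrist');cv2.imwrite('pics/w4.png',c['img'])
print(o['qpos'].round(3),shift(o,(.5553,.1378,.426)))"
```

```text
time_s: 7.6
ee_pos: [0.556, 0.1375, 0.5017]
eef_rot: [-3.141, 0.0, 1.459]
force: [0.4, -0.3, -0.7]
grip_width: 0.0937
grip_force: 0.0
time_s: 8.4
ee_pos: [0.556, 0.1375, 0.5017]
eef_rot: [-3.141, -0.0, 2.659]
force: [0.8, 0.5, -0.9]
grip_width: 0.094
grip_force: 0.0
time_s: 9.2
ee_pos: [0.556, 0.1375, 0.5017]
eef_rot: [3.141, -0.001, -2.425]
force: [-0.3, 0.1, -0.2]
grip_width: 0.0942
grip_force: 0.0
time_s: 9.4
ee_pos: [0.5559, 0.1381, 0.5018]
eef_rot: [3.141, -0.0, -2.434]
force: [0.2, 1.1, -0.4]
grip_width: 0.0942
grip_force: 0.0
[ 0.18   0.3    1.298 -0.     1.544 -2.098] [0.06 0.02 7.58]
```

View pics/w4.png

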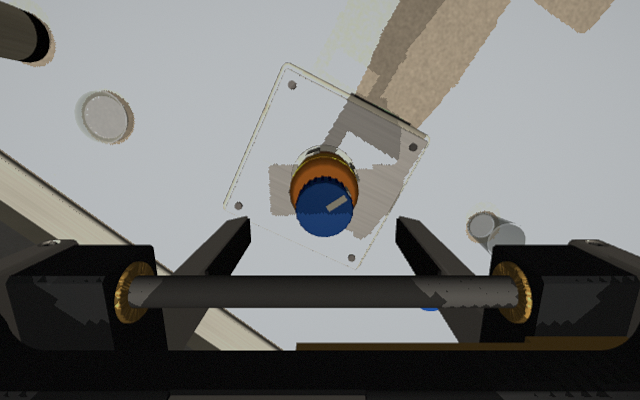

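The cap at (324,207) sits centred between the fingers, so I descend and grip.

```bash
python3 -m jog '[[0,0,3,0,0,0],[0,0,6,0,0,0],[0,0,7.55,0,0,0],[0,0,7.55,0,0,0],[0,0,7.55,0,0,0]]' 100 30
python3 -m jog '[[0,0,0,0,0,0],[0,0,0,0,0,0],[0,0,0,0,0,0],[0,0,0,0,0,0],[0,0,0,0,0,0],[0,0,0,0,0,0],[0,0,0,0,0,0],[0,0,0,0,0,0]]' 0 30
python3 -c "
from h import *
from station import ctrl
o=ctrl.get_obs();c=ctrl.camera('wrist')
print(o['moment'].round(2))"
```

```text
time_s: 9.95
ee_pos: [0.5558, 0.139, 0.4273]
eef_rot: [-3.141, 0.0, -2.43]
force: [-0.7, 0.2, 1.2]
grip_width: 0.0937
grip_force: 0.0
time_s: 10.75
ee_pos: [0.5557, 0.1392, 0.4266]
eef_rot: [3.141, -0.0, -2.428]
force: [-1.6, 1.2, 0.2]
grip_width: 0.0454
grip_force: 30.0
[ 0.28  0.12 -0.01]
```

```bash
cat >m.py <<'E'
from station import ctrl
o=ctrl.get_obs();print("M",o['moment'].round(2),"q6",o['qpos'][5].round(3))
E
for i in 1; do python3 -m jog '[[0,0,0.006,0,0,0.1],[0,0,0.013,0,0,0.2],[0,0,0.019,0,0,0.3],[0,0,0.026,0,0,0.4],[0,0,0.032,0,0,0.5],[0,0,0.038,0,0,0.6],[0,0,0.045,0,0,0.7],[0,0,0.051,0,0,0.8]]'; done; python3 m.py
python3 -m jog '[[0,0,0.006,0,0,0.1],[0,0,0.013,0,0,0.2],[0,0,0.019,0,0,0.3],[0,0,0.026,0,0,0.4],[0,0,0.032,0,0,0.5],[0,0,0.038,0,0,0.6],[0,0,0.045,0,0,0.7],[0,0,0.051,0,0,0.8]]'; python3 m.py
```

```text
time_s: 11.6
ee_pos: [0.5557, 0.139, 0.4261]
eef_rot: [-3.141, 0.0, 3.051]
force: [-0.9, -0.8, 1.0]
grip_width: 0.0456
grip_force: 30.0
M [-0.27 -0.08  0.15] q6 -1.299
time_s: 12.4
ee_pos: [0.5557, 0.1388, 0.4255]
eef_rot: [-3.141, 0.001, 2.251]
force: [-3.1, -4.0, 2.2]
grip_width: 0.0457
grip_force: 30.0
M [-0.68  0.4   0.09] q6 -0.499
```

```bash
python3 -m jog '[[0,0,0.006,0,0,0.1],[0,0,0.013,0,0,0.2],[0,0,0.016,0,0,0.25],[0,0,0.019,0,0,0.3]]'; python3 m.py
python3 -m jog '[[0,0,0.003,0,0,0.05],[0,0,0.006,0,0,0.1]]'; python3 m.py
python3 -m jog '[[0,0,0.003,0,0,0.05],[0,0,0.006,0,0,0.1]]'; python3 m.py
```

```text
time_s: 12.8
ee_pos: [0.5556, 0.1387, 0.4253]
eef_rot: [-3.14, 0.001, 1.952]
force: [-3.4, -4.3, 1.9]
grip_width: 0.0456
grip_force: 30.0
M [-0.84  0.53  0.14] q6 -0.201
time_s: 13.0
ee_pos: [0.5556, 0.1387, 0.4252]
eef_rot: [-3.14, 0.001, 1.853]
force: [-4.0, -4.6, 1.7]
grip_width: 0.0453
grip_force: 30.0
M [-0.82  0.66  0.19] q6 -0.101
time_s: 13.2
ee_pos: [0.5556, 0.1387, 0.4252]
eef_rot: [-3.14, 0.001, 1.753]
force: [-4.4, -4.3, 1.9]
grip_width: 0.0457
grip_force: 30.0
M [-0.82  0.74  0.13] q6 -0.001
```

No stop after 2.1 rad, so it started near 0.52 and about 1.4 rad remains.

```bash
python3 -m jog '[[0,0,0.006,0,0,0.1],[0,0,0.013,0,0,0.2],[0,0,0.019,0,0,0.3],[0,0,0.026,0,0,0.4],[0,0,0.032,0,0,0.5],[0,0,0.038,0,0,0.6],[0,0,0.045,0,0,0.7],[0,0,0.051,0,0,0.8]]'; python3 m.py
python3 -m jog '[[0,0,0.006,0,0,0.1],[0,0,0.013,0,0,0.2],[0,0,0.019,0,0,0.3],[0,0,0.026,0,0,0.4]]'; python3 m.py
for i in 1; do python3 -m jog '[[0,0,0.003,0,0,0.05],[0,0,0.006,0,0,0.1]]'; done; python3 m.py
```

```text
time_s: 14.0
ee_pos: [0.5554, 0.1388, 0.4247]
eef_rot: [-3.141, 0.002, 0.951]
force: [-6.8, -4.2, 3.4]
grip_width: 0.0455
grip_force: 30.0
M [-0.74  1.31  0.14] q6 0.801
time_s: 14.4
ee_pos: [0.5554, 0.1389, 0.4244]
eef_rot: [-3.141, 0.002, 0.551]
force: [-8.1, -2.3, 3.2]
grip_width: 0.0456
grip_force: 30.0
M [-0.56  1.51  0.15] q6 1.201
time_s: 14.6
ee_pos: [0.5554, 0.1389, 0.4243]
eef_rot: [-3.141, 0.003, 0.453]
force: [-8.4, -2.3, 3.2]
grip_width: 0.0453
grip_force: 30.0
M [-0.5   1.55  0.11] q6 1.299
```

```bash
python3 -m jog '[[0,0,0,0,0,0.03],[0,0,0,0,0,0.06]]' |grep rot; python3 m.py
python3 -m jog '[[0,0,0,0,0,0.03],[0,0,0,0,0,0.06]]'|grep rot; python3 m.py
python3 -m jog '[[0,0,0,0,0,0.03],[0,0,0,0,0,0.06]]'|grep rot; python3 m.py
```

```text
eef_rot: [-3.142, 0.003, 0.394]
M [-0.52  1.51  0.1 ] q6 1.359
eef_rot: [3.141, 0.003, 0.334]
M [-0.55  1.55  0.96] q6 1.418
eef_rot: [3.141, -0.001, 0.275]
M [-0.07 -0.11  1.02] q6 1.478
```

Torque jumped from 0.1 to 1.0 N m at about 3.47 rad, as predicted: the cap is home. Hold briefly, then back off 90°.

```bash
python3 -m jog '[[0,0,0,0,0,0.01],[0,0,0,0,0,0.01],[0,0,0,0,0,0.01]]'; python3 m.py
python3 -m jog '[[0,0,-0.006,0,0,-0.1],[0,0,-0.013,0,0,-0.2],[0,0,-0.019,0,0,-0.3],[0,0,-0.026,0,0,-0.4],[0,0,-0.032,0,0,-0.5],[0,0,-0.038,0,0,-0.6],[0,0,-0.045,0,0,-0.7],[0,0,-0.051,0,0,-0.8]]'; python3 m.py
python3 -m jog '[[0,0,-0.006,0,0,-0.1],[0,0,-0.013,0,0,-0.2],[0,0,-0.019,0,0,-0.3],[0,0,-0.026,0,0,-0.4],[0,0,-0.032,0,0,-0.5],[0,0,-0.038,0,0,-0.6],[0,0,-0.045,0,0,-0.7],[0,0,-0.051,0,0,-0.79]]'; python3 m.py
python3 -m jog '[[0,0,0,0,0,0],[0,0,0,0,0,0],[0,0,0,0,0,0]]' 
python3 - <<'E'
from h import *
from station import ctrl
for n in("top","wrist"):
    c=ctrl.camera(n);i=c["img"]
    cv2.imwrite(f"pics/f_{n}.png",cv2.resize(i[100:300,230:550],(800,500)) if n=="top" else i)
E
```

```text
time_s: 15.5
ee_pos: [0.5559, 0.1391, 0.4244]
eef_rot: [3.141, -0.001, 0.266]
force: [5.7, 1.6, -1.3]
grip_width: 0.0458
grip_force: 30.0
M [ 0.07 -1.01  0.91] q6 1.486
time_s: 16.3
ee_pos: [0.5557, 0.1394, 0.4249]
eef_rot: [-3.141, -0.001, 1.069]
force: [1.8, 5.1, -0.4]
grip_width: 0.0456
grip_force: 30.0
M [ 0.88 -0.42 -0.13] q6 0.683
time_s: 17.1
ee_pos: [0.5554, 0.1395, 0.4253]
eef_rot: [-3.14, -0.002, 1.859]
force: [-4.2, 4.5, 1.2]
grip_width: 0.0458
grip_force: 30.0
M [ 0.83  0.62 -0.2 ] q6 -0.107
time_s: 17.4
ee_pos: [0.5554, 0.1395, 0.4254]
eef_rot: [-3.14, -0.002, 1.855]
force: [-2.9, 3.2, 2.2]
grip_width: 0.0454
grip_force: 30.0
```

View pics/f_wrist.png

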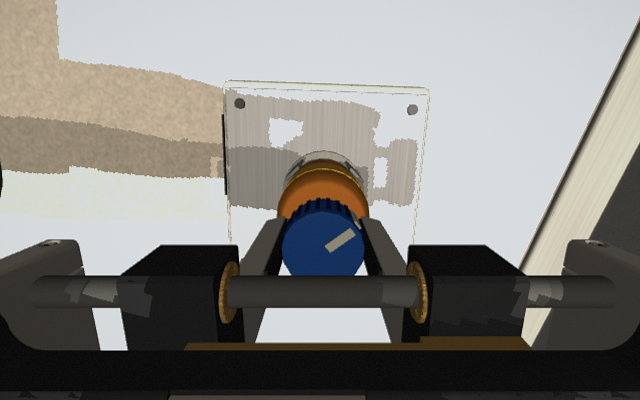

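The wrist view shows the gripped cap at (322,240), its bar pointing to about (355,231). In world terms that is about 50–55°, matching the expected 55° for a quarter turn back from the stop.

```bash
python3 -c "
from station import ctrl
print(ctrl.hand_in())"
```

```text
the job is handed in; nothing more can be done
None
```

I pressed and released the white unlock key, then the red stop key, without touching the green one, then screwed the cap down to its hard stop and backed it off a quarter turn, still gripped at 30 N; the job is handed in at about 17.5 s, with no verdict returned, and I did not re-check the bystanders' positions at the end.

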